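# Safety run of a paddle-switch grinder behind its folding spark screen

## Task

Give the angle grinder in the bench cradle its safety run: first unfold the two-leaf spark screen out straight, swinging the inner leaf fully out while the outer leaf is still folded, then the outer leaf. Next flip the paddle's lock-off lever fully forward, squeeze the paddle fully home against the handle and keep it there for two seconds; then let it spring out and flip the lock-off lever fully back so that the paddle is locked. Leave the other things on the bench where they are.

Things in the scene. Friction and masses are not known exactly. Their poses are not given: they have to be found in the camera images.
- grinder: Angle grinder, 330 mm long, fixed on its side in a cradle. Origin on the bench under its mid-plane; x forward (to gear head and disc), z up, paddle on the -y side. Grey handle x -170..0, y -23..23, z 62..108 mm; motor to x 80, 50 mm wide; head, disc and guard x 57..193, y to -57, z to 155 mm. Beside the handle (x -140..20) it is free down to 15 mm over the bench.
- handle_top (a point): Point on the top face of the handle above its middle line, level along the grinder with the best place to squeeze (-85, 0, 108 mm in the grinder's frame).
- paddle_mid (a point): Place to press, on the outer face of the black paddle, 85 mm above the bench. The paddle is an upright strip 125 mm long, 28 high, 8 thick, hinged upright at its rear end (grinder x -150, y -31); its front springs out. Handle plus paddle are 65 mm wide here, 58 when home. Pressing it home takes about 12 N towards the grinder's +y.
- paddle (a joint): Paddle angle, rad: 0 sprung out, 0.12 fully home. It springs out when let go. With the lock-off lever back the lever's heel props it, and it gives only 0.02 to 0.04.
- lever_pivot (a point): Vertical pivot axis of the lock-off lever, in the paddle 100 mm ahead of the paddle's hinge, 85 mm above the bench.
- lever_tip (a point): Outer end of the lock-off lever, half-way up: a dark steel tab, 9 mm thick, 26 high (72..98 above the bench), reaching 36 mm from its pivot (32 beyond the paddle) on the -y side. Back (locked) it leans 0.4 rad rearward, forward 0.7 rad towards the head. Pushed 20 mm out from the pivot it moves with 2 N and stays where left.
- lock_lever (a joint): Lock-off lever angle, rad: 0 fully back (locked), 1.1 fully forward (free). Positive turns the tab towards the gear head (anticlockwise from above).
- post_top (a point): Hinge axis of the inner leaf: vertical axis of the screen's fixed post (a 16 mm post on an 80 mm square foot), given at the knobs' mid-height, 141 mm above the bench.
- middle_knob (a point): Centre of the thicker black upright knob (diameter 18 mm, 121..161 above the bench) at the inner leaf's free end, 95 mm from the post. It is also the outer leaf's hinge axis: moving it swings the inner leaf (3 N) and the outer leaf rides along. Leaves are upright metal panels 95 mm long, 16..121 above the bench.
- end_knob (a point): Middle of the thinner black upright knob (14 mm diameter, 40 mm high, 121..161 mm above the bench) at the free end of the outer leaf, 95 mm from the middle knob. The swing takes about 1.5 N.
- inner_leaf (a joint): Inner leaf angle, rad: 0 folded, 1.571 fully out (at its stop). Positive is anticlockwise from above, about the post. Stays where it is left.
- outer_leaf (a joint): Outer leaf angle relative to the inner leaf, rad: 0 folded back, 2.618 fully out (stop), in line with the inner leaf. Positive is anticlockwise from above, about the middle knob. Stays where it is left.
- spare_disc: spare grinding disc lying flat, 115 mm across, 6 mm thick; bystander; origin at its underside.
- flange_ring: steel flange ring lying flat, 44 mm across, 10 mm high; bystander; origin at its underside.
- spanner: open spanner lying flat; bystander.
- oil_bottle: clear oil bottle with orange cap, 56 mm across, 130 mm high, standing; bystander; origin at its underside.
- bit_cup: grey open plastic cup, 72 mm across, 80 mm high, standing; bystander; origin at its underside.
- bit_case: blue closed case, 70 x 110 x 35 mm, lying; bystander; origin at its underside.
- screwdriver: screwdriver lying flat; bystander.

How it is judged:
By the outcome, as a careful person would: the job done as asked, in the order asked, and still so for the second after the job is handed in, with the robot touching nothing.
It also fails if it takes over 72 s, if anything falls off the work surface, if the arm or the gripper's body presses on something with over 40 N, if the wrist force passes 120 N, or if a joint passes its speed limit or range.

## Robot

A 6-joint arm with a two-finger parallel gripper is mounted at the origin on the work surface. World frame = base frame: x ahead of the robot, y to its left, z up, the work surface at z = 0. Lengths are in m, angles in rad, forces in N, time in s.
With the tool pointing down it reaches from about 0.375 to 0.9 m from the base axis. Payload 3.1 kg.
Tool frame: the origin (TCP) lies midway between the tips of the shut fingers; the grasp point (between the pads) lies 19 mm behind it (manip.grasp_offset is the distance from the TCP to the grasp point, in m); z points along the fingers, y is the line along which they close (so a half turn about z gives the same grasp; the last joint's range is limited). The gripper opens to 85 mm and grips with 20 to 120 N. Pads are 22 mm wide; open, the fingers measure 114 mm over their backs; the gripper's body (76 mm by 85 mm) begins 54 mm behind the grasp point. The pads swing forward as they close: fully open they stand 13 mm farther back than shut.
Start: joints at [1.165, 0.527, 1.433, -0, 1.181, -0.178], TCP at [0.141, 0.609, 0.231] pointing down, gripper open.
Joint ranges: [-3.08, 3.08], [-0.75, 2.2], [0.22, 2.44], [-1.43, 4.57], [0, 2.65], [-2.85, 2.85]. Speed limits (rad/s): [2.79, 2.79, 3.14, 3.14, 3.14, 3.14].

## Interface

Orientations are given as a unit quaternion [x, y, z, w].
In Python, from station import sensors, cams, order, manip gives the robot as it stands.
- The arm moves only by the tool move_arm, never from a script. Its argument "targets" is a list of rows, each an object of numbers: "dx", "dy", "dz": the shift along the world's x, y, z normalised to -1 to 1, where 1 is 25 mm; "rx", "ry", "rz": the turn, a rotation vector about the world's x, y, z normalised to -1 to 1, where 1 is 30 degrees. A call has exactly 10 rows; each row shifts and turns the commanded pose from where the row before left it; what a row does not reach is not made up. A row lasts 1/8 s, in which the tool goes at most 62.5 mm and 10.7 degrees, less where a joint would pass 70% of its speed; a pose out of reach is approached as far as the arm can. A call with a number of a shift or a turn outside -1 to 1 is refused whole. A call with a gripper value outside its range is refused whole. "claw" is the opening in per cent of the stroke, from 0 (shut) to 100 (fully open), set as the call begins (left out, the last holds). The fingers move at their own pace and stop on an object; "newtons" is the grip in N (left out, the last holds). Time passes only in rows, so rows that do not move let the fingers close, or fill a call up. It gives the time, the measured TCP pose, the force, the opening and the grip force at its end, in the units of the state.
- sensors.sense(): the state, without advancing time (a new reading comes with each control period).
- cams.snapshot(name): name is "scene" or "side" or "wrist"; returns the picture (400x640x3 uint8, red, green, blue); there is no depth.
- cams.camera_model(name): a dict with "fx", "fy", "cx", "cy" (pixels), "extrinsics" (4x4, takes a point from world to camera coordinates). Camera axes: x right, y down, z forward; pixel columns grow to the right and rows downward; lengths in m; the calibration is good to about 2 mm. A picture is of the moment at which its call begins: read the wrist's pose just before it. camera_model takes no time and is no camera call; for the wrist camera it gives the pose at the moment of the call.
- order.sign_off(): hands the job in; it is judged then, once.
The state is a dict: "t": time; "q": joint angles; "qd": joint speeds; "tau": joint torques, N m; "tcp_pos": TCP position; "tool_rot": TCP orientation; "force": force on the tool from outside, world axes, zero at the start; "ft_torque": the same for the moment, N m; "finger_gap": opening from 0.0 (shut) to 1.0 (fully open); "gripper_force": force on a finger pad.
Only numpy, scipy, OpenCV 4.12 (cv2) and the standard library are available. Lean on these libraries where they do the work, as an engineer would, in place of code of your own. Each camera call takes 0.05 s, during which the arm holds its last target. There are 200 camera calls.

## Working session

There is one attempt and no reset: what is moved stays moved. The work goes in short steps, Python scripts to look and compute and a tool call to move; the robot and the scene stay as the last step left them, time stands still between calls to the robot, and variables do not carry over. Pictures are saved under pics/ and viewed, at most 10 in all, crops included, and the job is handed in when it is done.

Besides the shell and the picture viewer there is one more tool, called after ">>>" by a JSON object that holds its "method" and its "body", one argument or row to a line. move_arm: Moves the arm, as the interface text tells. Scaled input: -1 to 1 covers 25 mm each way for a shift and 30 degrees each way for a turn. Its arguments: {"type":"object","properties":{"targets":{"type":"array"},"claw":{"type":"number"},"newtons":{"type":"number"}},"required":["targets"]}

```bash
mkdir -p pics; ls
cat > h.py <<'E'
import numpy as np, cv2, json
from station import sensors, cams, order, manip
def snap(n,f):
    m=cams.camera_model(n); im=cams.snapshot(n)
    cv2.imwrite(f'pics/{f}.png',im[:,:,::-1]); json.dump({k:(v.tolist() if hasattr(v,'tolist') else v) for k,v in m.items()},open(f'pics/{f}.json','w')); return im
def ray(f,u,v):
    m=json.load(open(f'pics/{f}.json')); E=np.array(m['extrinsics']); R=E[:3,:3];t=E[:3,3]
    return -R.T@t, R.T@np.array([(u-m['cx'])/m['fx'],(v-m['cy'])/m['fy'],1])
def onz(f,u,v,z):
    c,d=ray(f,u,v); return c+d*(z-c[2])/d[2]
def tri(*obs):
    A=np.zeros((3,3));b=np.zeros(3)
    for f,u,v in obs:
        c,d=ray(f,u,v); d/=np.linalg.norm(d); P=np.eye(3)-np.outer(d,d); A+=P;b+=P@c
    return np.linalg.solve(A,b)
def proj(f,p):
    m=json.load(open(f'pics/{f}.json')); E=np.array(m['extrinsics']); c=E[:3,:3]@np.array(p)+E[:3,3]
    return m['fx']*c[0]/c[2]+m['cx'], m['fy']*c[1]/c[2]+m['cy']
E
python3 - <<'E'
from h import *
for n in('scene','side'):
    im=snap(n,n+'0'); c,_=ray(n+'0',320,200); print(n,c)
s=sensors.sense(); print(s['t'],s['tcp_pos'],s['tool_rot'],s['force'],s['finger_gap'],manip.grasp_offset)
for n in('scene0','side0'):
    im=cv2.imread(f'pics/{n}.png'); cv2.imwrite(f'pics/{n}_b.png',cv2.resize(im,(800,500),interpolation=cv2.INTER_CUBIC))
E
```

```text
pics
scene [ 1.26906839 -0.73037904  0.87514626]
side [ 0.35638069 -0.80382301  1.14181791]
0.1 [0.14085095 0.6082732  0.23044338] [ 1.13633450e-01  9.93522267e-01 -9.31024675e-04 -2.77937860e-04] [-0.72048797 -0.35641053  0.45083823] 0.9984145195489356 0.0187
```

View pics/scene0_b.png

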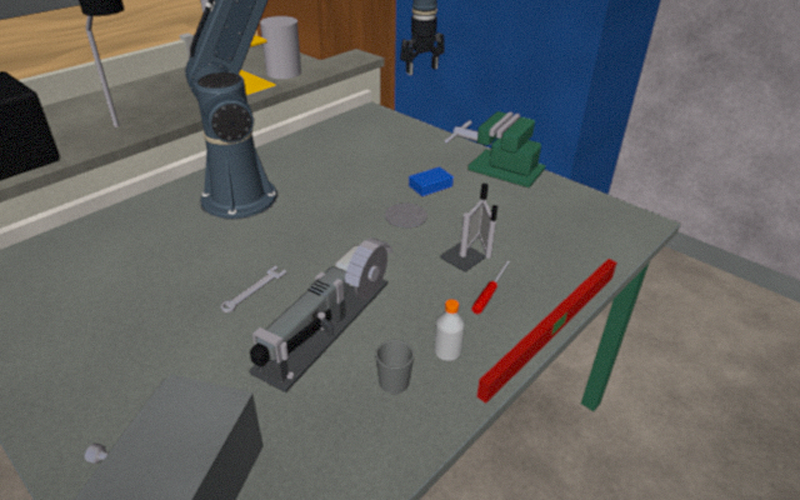

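View pics/side0_b.png

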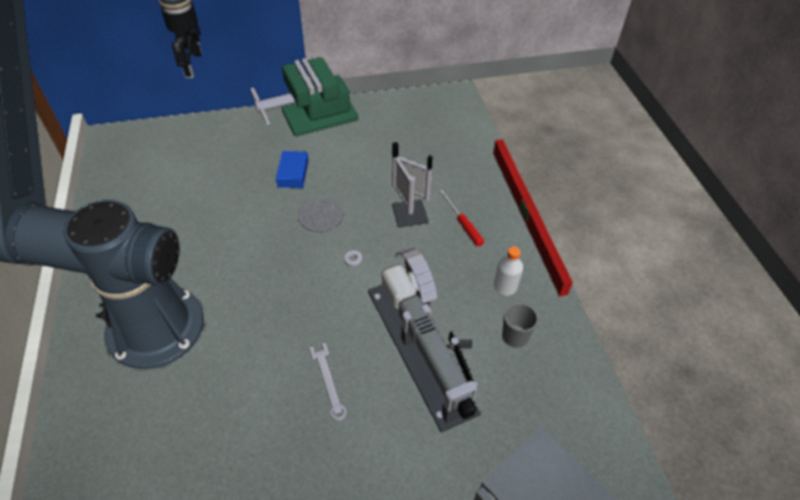

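Run:
```python
from h import *
def crop(n,x,y,w,h,s):
    im=cv2.imread(f'pics/{n}.png')[y:y+h,x:x+w]; im=cv2.resize(im,None,fx=s,fy=s,interpolation=cv2.INTER_CUBIC)
    for i in range(0,w,10): cv2.putText(im,str(x+i),(i*s,8),0,.3,(0,255,255),1) if i%20==0 else 0; cv2.line(im,(i*s,10),(i*s,14),(0,255,255),1)
    for i in range(10,h,10): cv2.putText(im,str(y+i),(0,i*s+3),0,.3,(0,255,255),1); cv2.line(im,(20,i*s),(24,i*s),(0,255,255),1)
    return im
a=crop('scene0',340,140,65,80,6); b=crop('side0',300,105,65,80,6)
cv2.imwrite('pics/c1.png',np.hstack([a,b]))
a=crop('scene0',195,185,125,130,3); b=crop('side0',290,195,100,150,4)
o=np.zeros((600,790,3),np.uint8); o[:a.shape[0],:a.shape[1]]=a; o[:600,385:785]=b
cv2.imwrite('pics/c2.png',o)
```

```text
(no output)
```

View pics/c1.png

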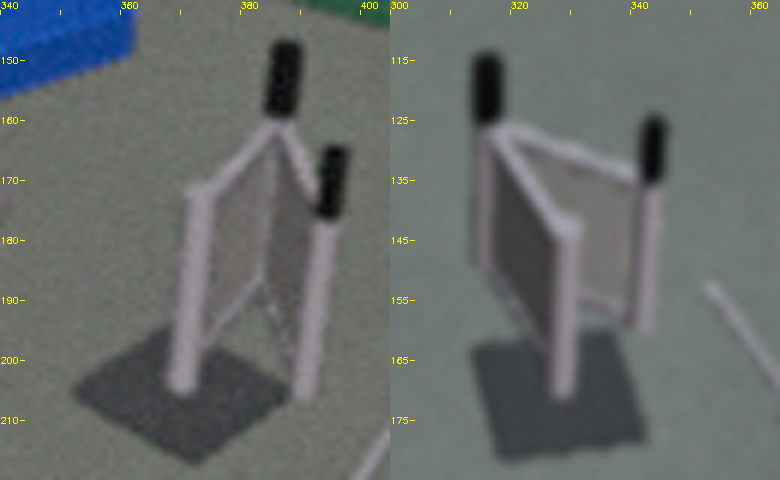

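View pics/c2.png

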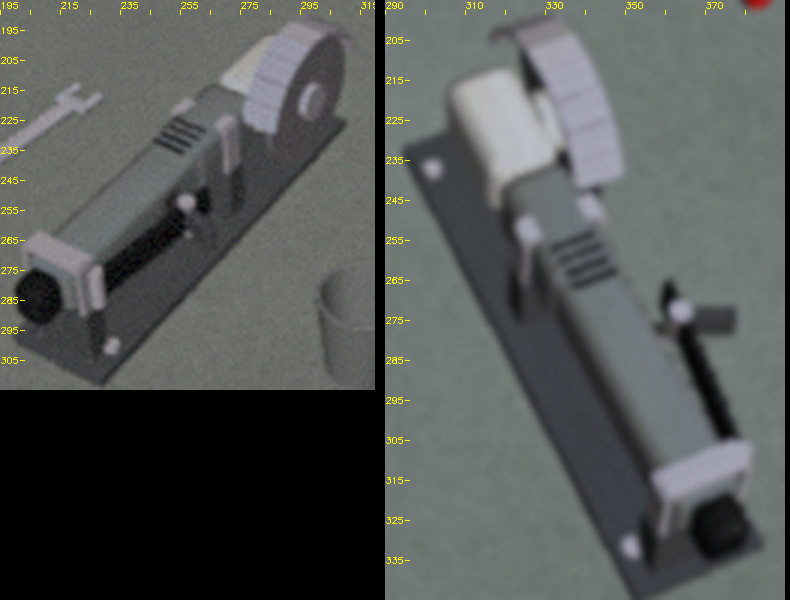

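Run:
```python
from h import *
np.set_printoptions(precision=4,suppress=True)
def T(n,a,b):
    p=tri(('scene0',*a),('side0',*b)); print(n,p,[np.round(np.array(proj(f,p))-q,1) for f,q in(('scene0',a),('side0',b))]); return p
m=T('mid',(387.3,153.3),(316.2,119.5)); e=T('end',(395.3,170.5),(343.8,130)); p=T('post',(373.3,171.7),(329.5,142.5))
T('postbot',(370.3,205),(328.3,171))
print(np.linalg.norm((m-p)[:2]),np.linalg.norm((m-e)[:2]), np.degrees(np.arctan2(*(m-p)[1::-1])),np.degrees(np.arctan2(*(e-m)[1::-1])))
c=T('cap',(207.7,283.3),(373.5,326.2)); l=T('pivhead',(257.3,252.3),(364,272.75))
print('tip on 98',onz('side0',377.5,275,.098),onz('side0',377.5,272,.098))
for q in [('scene0',228.3,313.3),('scene0',310,225.7),('side0',384.3,330.7),('side0',354.5,345),('side0',295,232.5)]: print(q,onz(*q,.012), onz(*q,.0))
print(onz('side0',300/4+0+0,0,0))
```

```text
mid [0.6036 0.3123 0.1389] [array([-0.3,  0.5]), array([ 0. , -0.6])]
end [0.6764 0.2505 0.1387] [array([-0.5,  0.7]), array([ 0. , -0.8])]
post [0.6245 0.2172 0.1268] [array([-0.4,  0.5]), array([ 0. , -0.6])]
postbot [0.6249 0.2175 0.003 ] [array([-0.8,  1. ]), array([ 0. , -1.2])]
0.09744220704252661 0.09555874489714469 102.41683806812256 -40.343456900388475
cap [ 0.5994 -0.3579  0.0851] [array([-0.5,  0.5]), array([-0.1, -0.6])]
pivhead [ 0.6133 -0.221   0.0967] [array([-0.6,  0.7]), array([-0.1, -0.8])]
tip on 98 [ 0.6436 -0.2369  0.098 ] [ 0.646  -0.2287  0.098 ]
('scene0', 228.3, 313.3) [ 0.6475 -0.3446  0.012 ] [ 0.6389 -0.3392  0.    ]
('scene0', 310, 225.7) [0.5661 0.015  0.012 ] [0.5563 0.0254 0.    ]
('side0', 384.3, 330.7) [ 0.6389 -0.3455  0.012 ] [ 0.6419 -0.3406  0.    ]
('side0', 354.5, 345) [ 0.5573 -0.3663  0.012 ] [ 0.5594 -0.3617 -0.    ]
('side0', 295, 232.5) [ 0.4755 -0.0096  0.012 ] [ 0.4768 -0.0011  0.    ]
[-0.2753  1.4738  0.    ]
```

Run:
```python
from h import *
np.set_printoptions(precision=3,suppress=True)
s=1.25
for n,q,z in [('cup',(519,316),.08),('bottle cap',(514,253),.13),('vise top',(310,75),.12),('vise front',(290,85),.1),('vise handle',(265,125),.05),('vise base',(358,122),.01),('ring',(353,258),.01),('disc',(321,216),.006)]:
    print(n,onz('side0',q[0]/s,q[1]/s,z))
```

```text
cup [ 0.764 -0.183  0.08 ]
bottle cap [ 0.788 -0.056  0.13 ]
vise top [0.434 0.688 0.12 ]
vise front [0.374 0.68  0.1  ]
vise handle [0.288 0.579 0.05 ]
vise base [0.552 0.591 0.01 ]
ring [0.456 0.093 0.01 ]
disc [0.399 0.247 0.006]
```

>>> {"method": "move_arm", "body": {
  "targets": [
    {"dx":1,"dy":-0.6,"rz":-0.3},
    {"dx":1,"dy":-0.6,"rz":-0.3},
    {"dx":1,"dy":-0.6,"rz":-0.3},
    {"dx":1,"dy":-0.6,"rz":-0.3},
    {"dx":1,"dy":-0.6,"rz":-0.3},
    {"dx":1,"dy":-0.6,"rz":-0.3},
    {"dx":1,"dy":-0.6,"rz":-0.3},
    {"dx":0.5,"dy":-0.6},
    {"dx":0,"dy":0},
    {"dx":0,"dy":0}
  ],
  "claw": 100,
  "newtons": 25
}}

```text
schema error: expected keys dx, dy, dz, rx, ry, rz
```

>>> {"method": "move_arm", "body": {
  "targets": [
    {"dx":1,"dy":-0.64,"dz":0,"rx":0,"ry":0,"rz":-0.3},
    {"dx":1,"dy":-0.64,"dz":0,"rx":0,"ry":0,"rz":-0.3},
    {"dx":1,"dy":-0.64,"dz":0,"rx":0,"ry":0,"rz":-0.3},
    {"dx":1,"dy":-0.64,"dz":0,"rx":0,"ry":0,"rz":-0.3},
    {"dx":1,"dy":-0.64,"dz":0,"rx":0,"ry":0,"rz":-0.3},
    {"dx":1,"dy":-0.64,"dz":0,"rx":0,"ry":0,"rz":-0.3},
    {"dx":1,"dy":-0.64,"dz":0,"rx":0,"ry":0,"rz":-0.3},
    {"dx":1,"dy":-0.64,"dz":0,"rx":0,"ry":0,"rz":0},
    {"dx":1,"dy":-0.64,"dz":0,"rx":0,"ry":0,"rz":0},
    {"dx":1,"dy":-0.64,"dz":0,"rx":0,"ry":0,"rz":0}
  ],
  "claw": 100,
  "newtons": 25
}}

```text
t: 1.35
tcp_pos: [0.3916, 0.448, 0.2308]
tool_rot: [0.616, 0.788, -0.001, -0.0]
force: [0.1, 0.6, 0.1]
finger_gap: 0.998
gripper_force: 0.0
```

>>> {"method": "move_arm", "body": {
  "targets": [
    {"dx":1,"dy":-0.64,"dz":0,"rx":0,"ry":0,"rz":0},
    {"dx":1,"dy":-0.64,"dz":0,"rx":0,"ry":0,"rz":0},
    {"dx":1,"dy":-0.64,"dz":0,"rx":0,"ry":0,"rz":0},
    {"dx":1,"dy":-0.64,"dz":0,"rx":0,"ry":0,"rz":0},
    {"dx":1,"dy":-0.64,"dz":0,"rx":0,"ry":0,"rz":0},
    {"dx":1,"dy":-0.64,"dz":0,"rx":0,"ry":0,"rz":0},
    {"dx":1,"dy":-0.64,"dz":0,"rx":0,"ry":0,"rz":0},
    {"dx":1,"dy":-0.64,"dz":0,"rx":0,"ry":0,"rz":0},
    {"dx":0.48,"dy":-0.32,"dz":0,"rx":0,"ry":0,"rz":0},
    {"dx":0,"dy":0,"dz":0,"rx":0,"ry":0,"rz":0}
  ]
}}

```text
t: 2.6
tcp_pos: [0.6033, 0.3123, 0.2308]
tool_rot: [0.617, 0.787, -0.0, -0.0]
force: [0.2, 0.0, 0.6]
finger_gap: 0.998
gripper_force: 0.0
```

Run:
```python
from h import *
s=sensors.sense();print(s['tcp_pos'])
im=snap('wrist','w1'); cv2.imwrite('pics/w1b.png',cv2.resize(im[:,:,::-1],(800,500)))
m,e,p=(.6036,.3123),(.6764,.2505),(.6247,.2173)
for q in(m,e,p): print(proj('w1',(*q,.161)),proj('w1',(*q,.121)))
```

```text
[0.60327176 0.31229171 0.2307536 ]
(np.float64(326.0453324485501), np.float64(216.4523102074881)) (np.float64(325.8894830299381), np.float64(199.4372951715886))
(np.float64(402.8771124099654), np.float64(317.4025947980714)) (np.float64(392.4256967069863), np.float64(288.17054899540517))
(np.float64(322.7729459204394), np.float64(340.33805798030903)) (np.float64(323.0624621081038), np.float64(308.66414398688084))
```

View pics/w1b.png

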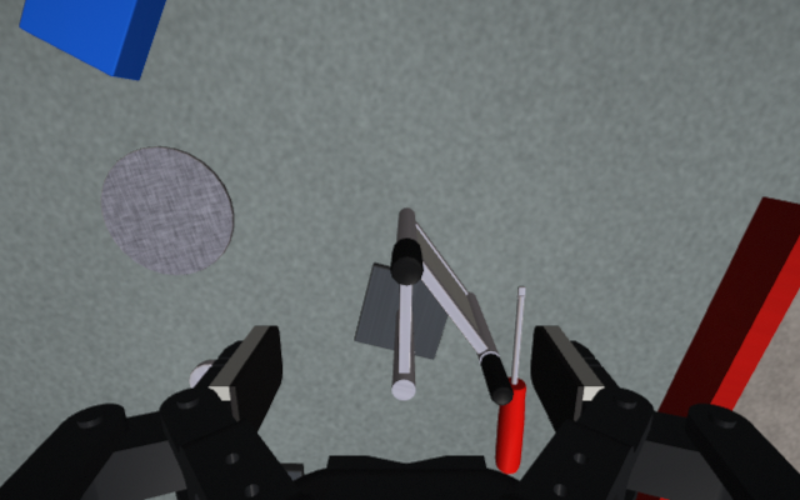

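>>> {"method": "move_arm", "body": {
  "targets": [
    {"dx":0,"dy":0,"dz":-1,"rx":0,"ry":0,"rz":0},
    {"dx":0,"dy":0,"dz":-1,"rx":0,"ry":0,"rz":0},
    {"dx":0,"dy":0,"dz":-1,"rx":0,"ry":0,"rz":0},
    {"dx":0,"dy":0,"dz":-0.92,"rx":0,"ry":0,"rz":0},
    {"dx":0,"dy":0,"dz":0,"rx":0,"ry":0,"rz":0},
    {"dx":0,"dy":0,"dz":0,"rx":0,"ry":0,"rz":0},
    {"dx":0,"dy":0,"dz":0,"rx":0,"ry":0,"rz":0},
    {"dx":0,"dy":0,"dz":0,"rx":0,"ry":0,"rz":0},
    {"dx":0,"dy":0,"dz":0,"rx":0,"ry":0,"rz":0},
    {"dx":0,"dy":0,"dz":0,"rx":0,"ry":0,"rz":0}
  ],
  "claw": 0,
  "newtons": 25
}}

```text
t: 3.9
tcp_pos: [0.6027, 0.3144, 0.1335]
tool_rot: [0.616, 0.788, 0.001, -0.001]
force: [0.3, 5.7, -0.3]
finger_gap: 0.203
gripper_force: 25.7
```

Run:
```python
import numpy as np
np.set_printoptions(precision=2,suppress=True)
P=np.array([.6245,.218]);f=102.4
def arc(c,r,a0,a1,n):
    a=np.radians(np.linspace(a0,a1,n+1)); p=c+r*np.c_[np.cos(a),np.sin(a)]; print(np.diff(p,axis=0)/.025,p[0],p[-1])
arc(P,.0955,102.4,192.4,10)
```

```text
[[-0.57 -0.17]
 [-0.54 -0.26]
 [-0.49 -0.34]
 [-0.43 -0.42]
 [-0.36 -0.48]
 [-0.28 -0.53]
 [-0.2  -0.57]
 [-0.11 -0.59]
 [-0.01 -0.6 ]
 [ 0.08 -0.59]] [0.6  0.31] [0.53 0.2 ]
```

>>> {"method": "move_arm", "body": {
  "targets": [
    {"dx":-0.57,"dy":-0.17,"dz":0,"rx":0,"ry":0,"rz":0.3},
    {"dx":-0.54,"dy":-0.26,"dz":0,"rx":0,"ry":0,"rz":0.3},
    {"dx":-0.49,"dy":-0.34,"dz":0,"rx":0,"ry":0,"rz":0.3},
    {"dx":-0.43,"dy":-0.42,"dz":0,"rx":0,"ry":0,"rz":0.3},
    {"dx":-0.36,"dy":-0.48,"dz":0,"rx":0,"ry":0,"rz":0.3},
    {"dx":-0.28,"dy":-0.53,"dz":0,"rx":0,"ry":0,"rz":0.3},
    {"dx":-0.2,"dy":-0.57,"dz":0,"rx":0,"ry":0,"rz":0.3},
    {"dx":-0.11,"dy":-0.59,"dz":0,"rx":0,"ry":0,"rz":0.3},
    {"dx":-0.01,"dy":-0.6,"dz":0,"rx":0,"ry":0,"rz":0.3},
    {"dx":0.08,"dy":-0.5,"dz":0,"rx":0,"ry":0,"rz":0.3}
  ]
}}

```text
t: 5.15
tcp_pos: [0.5284, 0.2185, 0.1335]
tool_rot: [-0.116, 0.993, 0.018, 0.002]
force: [-3.5, 83.0, -11.5]
finger_gap: 0.206
gripper_force: 42.8
```

>>> {"method": "move_arm", "body": {
  "targets": [
    {"dx":0,"dy":0.55,"dz":0,"rx":0,"ry":0,"rz":0},
    {"dx":0,"dy":0,"dz":0,"rx":0,"ry":0,"rz":0},
    {"dx":0,"dy":0,"dz":0,"rx":0,"ry":0,"rz":0},
    {"dx":0,"dy":0,"dz":0,"rx":0,"ry":0,"rz":0},
    {"dx":0,"dy":0,"dz":0,"rx":0,"ry":0,"rz":0},
    {"dx":0,"dy":0,"dz":0,"rx":0,"ry":0,"rz":0},
    {"dx":0,"dy":0,"dz":0,"rx":0,"ry":0,"rz":0},
    {"dx":0,"dy":0,"dz":0,"rx":0,"ry":0,"rz":0},
    {"dx":0,"dy":0,"dz":0,"rx":0,"ry":0,"rz":0},
    {"dx":0,"dy":0,"dz":0,"rx":0,"ry":0,"rz":0}
  ]
}}

```text
t: 6.4
tcp_pos: [0.5284, 0.2196, 0.1334]
tool_rot: [-0.121, 0.993, 0.004, -0.001]
force: [-2.0, 16.4, -0.7]
finger_gap: 0.2
gripper_force: 26.9
```

Run:
```python
from h import *
a=snap('side','s2');b=snap('scene','c2s')
def cr(im,x,y,w,h,s): return cv2.resize(im[y:y+h,x:x+w,::-1],None,fx=s,fy=s,interpolation=cv2.INTER_CUBIC)
cv2.imwrite('pics/v3.png',np.hstack([cr(a,250,80,130,130,3),cr(b,300,110,130,130,3)]))
```

```text
(no output)
```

View pics/v3.png

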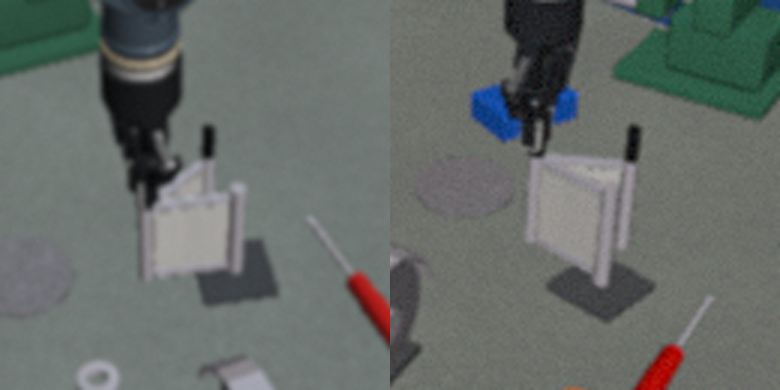

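Run:
```python
from h import *
np.set_printoptions(precision=4,suppress=True)
c=[onz('side0',*q,.006)[:2] for q in((313.8,163.3),(337.2,160),(342.5,178.3),(318,181.7))]
for i in range(4): d=c[(i+1)%4]-c[i]; print(c[i],np.linalg.norm(d),np.degrees(np.arctan2(d[1],d[0])))
E_=tri(('side0' if 0 else 's2',250+208/3,80+141/3),('c2s',300+(633-390)/3,110+144/3)); print('end',E_)
I=tri(('s2',250+238/3,80+188/3),('c2s',300+(607-390)/3,110+188/3)); print('post',I)
J=onz('s2',250+148/3,80+278/3,.016); print('midbot',J, tri(('s2',250+148/3,80+278/3),('c2s',300+(533-390)/3,110+238/3)))
```

```text
[0.5845 0.2519] 0.07763776201899743 -0.2733334705044319
[0.6621 0.2516] 0.08089761149220469 -91.5426102128553
[0.66   0.1707] 0.07862827610364367 179.1753128720773
[0.5814 0.1718] 0.08016931380374033 87.74026247881305
end [0.606  0.2773 0.1387]
post [0.6236 0.2156 0.1254]
midbot [0.5296 0.2118 0.016 ] [0.5312 0.2202 0.0131]
```

>>> {"method": "move_arm", "body": {
  "targets": [
    {"dx":0,"dy":0.15,"dz":0,"rx":0,"ry":0,"rz":0},
    {"dx":0,"dy":0,"dz":0,"rx":0,"ry":0,"rz":0},
    {"dx":0,"dy":0,"dz":0,"rx":0,"ry":0,"rz":0},
    {"dx":0,"dy":0,"dz":0.8,"rx":0,"ry":0,"rz":0},
    {"dx":0,"dy":0,"dz":0.8,"rx":0,"ry":0,"rz":0},
    {"dx":0,"dy":0,"dz":0.8,"rx":0,"ry":0,"rz":0},
    {"dx":0,"dy":0,"dz":0,"rx":0,"ry":0,"rz":-0.35},
    {"dx":0,"dy":0,"dz":0,"rx":0,"ry":0,"rz":-0.35},
    {"dx":0,"dy":0,"dz":0,"rx":0,"ry":0,"rz":-0.35},
    {"dx":0,"dy":0,"dz":0,"rx":0,"ry":0,"rz":-0.35}
  ],
  "claw": 70
}}

```text
t: 7.75
tcp_pos: [0.5302, 0.2181, 0.1933]
tool_rot: [0.246, 0.969, -0.0, -0.0]
force: [0.2, -0.0, 0.8]
finger_gap: 0.7
gripper_force: 0.0
```

>>> {"method": "move_arm", "body": {
  "targets": [
    {"dx":0.3,"dy":0.23,"dz":0,"rx":0,"ry":0,"rz":-0.35},
    {"dx":0.3,"dy":0.23,"dz":0,"rx":0,"ry":0,"rz":-0.35},
    {"dx":0.3,"dy":0.23,"dz":0,"rx":0,"ry":0,"rz":-0.35},
    {"dx":0.3,"dy":0.23,"dz":0,"rx":0,"ry":0,"rz":-0.35},
    {"dx":0.3,"dy":0.23,"dz":0,"rx":0,"ry":0,"rz":-0.35},
    {"dx":0.3,"dy":0.23,"dz":0,"rx":0,"ry":0,"rz":-0.35},
    {"dx":0.3,"dy":0.23,"dz":0,"rx":0,"ry":0,"rz":-0.35},
    {"dx":0.3,"dy":0.23,"dz":0,"rx":0,"ry":0,"rz":-0.35},
    {"dx":0.3,"dy":0.23,"dz":0,"rx":0,"ry":0,"rz":-0.35},
    {"dx":0.3,"dy":0.23,"dz":0,"rx":0,"ry":0,"rz":-0.35}
  ]
}}

```text
t: 9.0
tcp_pos: [0.6055, 0.2756, 0.1931]
tool_rot: [0.919, 0.395, -0.001, 0.0]
force: [0.4, 0.1, 0.1]
finger_gap: 0.7
gripper_force: 0.0
```

Run:
```python
from h import *
s=sensors.sense();print(s['tcp_pos'],s['q'],s['force'])
im=snap('wrist','w2'); cv2.imwrite('pics/w2b.png',cv2.resize(im[:,:,::-1],(800,500)))
for q in((.606,.2773),(.5295,.219),(.6245,.2172)): print(proj('w2',(*q,.161)),proj('w2',(*q,.121)))
```

```text
[0.60552596 0.27560481 0.19309448] [ 2.59751671e-01  6.23564362e-01  1.36031699e+00 -6.04393786e-04
  1.15872859e+00  1.01821522e+00] [0.3669354  0.10188107 0.14433993]
(np.float64(324.5185983657104), np.float64(234.87007781940696)) (np.float64(324.58728568134563), np.float64(211.9157992094234))
(np.float64(300.09053638435216), np.float64(374.2498969602998)) (np.float64(303.8352306195343), np.float64(332.7571346832324))
(np.float64(419.141249255689), np.float64(284.5630411015084)) (np.float64(403.81836760023225), np.float64(254.39606063376334))
```

View pics/w2b.png

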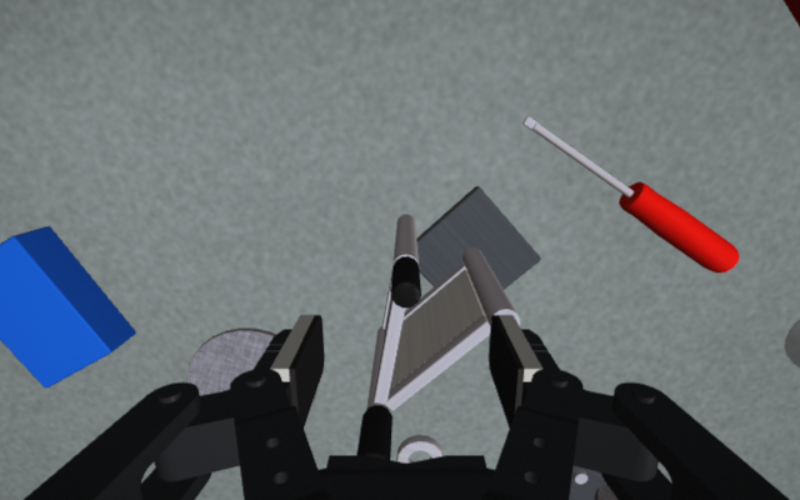

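>>> {"method": "move_arm", "body": {
  "targets": [
    {"dx":0,"dy":0.05,"dz":-0.8,"rx":0,"ry":0,"rz":-0.3},
    {"dx":0,"dy":0,"dz":-0.8,"rx":0,"ry":0,"rz":0},
    {"dx":0,"dy":0,"dz":-0.8,"rx":0,"ry":0,"rz":0},
    {"dx":0,"dy":0,"dz":0,"rx":0,"ry":0,"rz":0},
    {"dx":0,"dy":0,"dz":0,"rx":0,"ry":0,"rz":0},
    {"dx":0,"dy":0,"dz":0,"rx":0,"ry":0,"rz":0},
    {"dx":0,"dy":0,"dz":0,"rx":0,"ry":0,"rz":0},
    {"dx":0,"dy":0,"dz":0,"rx":0,"ry":0,"rz":0},
    {"dx":0,"dy":0,"dz":0,"rx":0,"ry":0,"rz":0},
    {"dx":0,"dy":0,"dz":0,"rx":0,"ry":0,"rz":0}
  ],
  "claw": 0,
  "newtons": 25
}}

```text
t: 10.3
tcp_pos: [0.607, 0.2772, 0.1353]
tool_rot: [0.945, 0.326, 0.002, 0.0]
force: [0.3, -0.3, 5.6]
finger_gap: 0.152
gripper_force: 26.4
```

Run:
```python
import numpy as np
np.set_printoptions(precision=2,suppress=True)
c=np.array([.5295,.219])
a=np.radians(37.2+np.r_[0:136:9.5]); a=np.r_[a,np.radians(179)]
p=c+.095*np.c_[np.cos(a),np.sin(a)]; print(len(a)-1,np.degrees(a[-2]),np.diff(p,axis=0)/.025,p[0],p[-1])
```

```text
15 170.2 [[-0.42  0.47]
 [-0.49  0.39]
 [-0.55  0.31]
 [-0.59  0.21]
 [-0.62  0.11]
 [-0.63  0.01]
 [-0.62 -0.1 ]
 [-0.6  -0.2 ]
 [-0.56 -0.29]
 [-0.5  -0.38]
 [-0.43 -0.46]
 [-0.35 -0.52]
 [-0.26 -0.57]
 [-0.16 -0.61]
 [-0.05 -0.58]] [0.61 0.28] [0.43 0.22]
```

>>> {"method": "move_arm", "body": {
  "targets": [
    {"dx":-0.42,"dy":0.47,"dz":0,"rx":0,"ry":0,"rz":0.31},
    {"dx":-0.49,"dy":0.39,"dz":0,"rx":0,"ry":0,"rz":0.31},
    {"dx":-0.55,"dy":0.31,"dz":0,"rx":0,"ry":0,"rz":0.31},
    {"dx":-0.59,"dy":0.21,"dz":0,"rx":0,"ry":0,"rz":0.31},
    {"dx":-0.62,"dy":0.11,"dz":0,"rx":0,"ry":0,"rz":0.31},
    {"dx":-0.63,"dy":0.01,"dz":0,"rx":0,"ry":0,"rz":0.31},
    {"dx":-0.62,"dy":-0.1,"dz":0,"rx":0,"ry":0,"rz":0.31},
    {"dx":-0.6,"dy":-0.2,"dz":0,"rx":0,"ry":0,"rz":0.31},
    {"dx":-0.56,"dy":-0.29,"dz":0,"rx":0,"ry":0,"rz":0.31},
    {"dx":-0.5,"dy":-0.38,"dz":0,"rx":0,"ry":0,"rz":0.31}
  ]
}}

```text
t: 11.55
tcp_pos: [0.467, 0.2927, 0.1352]
tool_rot: [0.412, 0.911, 0.003, 0.001]
force: [0.4, 6.9, 7.0]
finger_gap: 0.153
gripper_force: 26.6
```

>>> {"method": "move_arm", "body": {
  "targets": [
    {"dx":-0.43,"dy":-0.46,"dz":0,"rx":0,"ry":0,"rz":0.31},
    {"dx":-0.35,"dy":-0.52,"dz":0,"rx":0,"ry":0,"rz":0.31},
    {"dx":-0.26,"dy":-0.57,"dz":0,"rx":0,"ry":0,"rz":0.31},
    {"dx":-0.16,"dy":-0.61,"dz":0,"rx":0,"ry":0,"rz":0.31},
    {"dx":-0.05,"dy":-0.3,"dz":0,"rx":0,"ry":0,"rz":0.15},
    {"dx":0,"dy":-0.15,"dz":0,"rx":0,"ry":0,"rz":0.1},
    {"dx":0,"dy":0,"dz":0,"rx":0,"ry":0,"rz":0},
    {"dx":0,"dy":0,"dz":0,"rx":0,"ry":0,"rz":0},
    {"dx":0,"dy":0,"dz":0,"rx":0,"ry":0,"rz":0},
    {"dx":0,"dy":0,"dz":0,"rx":0,"ry":0,"rz":0}
  ]
}}

```text
t: 12.8
tcp_pos: [0.4339, 0.2252, 0.135]
tool_rot: [0.037, 0.999, -0.0, -0.0]
force: [-3.8, 0.3, 13.5]
finger_gap: 0.152
gripper_force: 27.2
```

>>> {"method": "move_arm", "body": {
  "targets": [
    {"dx":0,"dy":-0.2,"dz":0,"rx":0,"ry":0,"rz":0.1},
    {"dx":0,"dy":-0.15,"dz":0,"rx":0,"ry":0,"rz":0},
    {"dx":0,"dy":0,"dz":0,"rx":0,"ry":0,"rz":0},
    {"dx":0,"dy":0,"dz":0,"rx":0,"ry":0,"rz":0},
    {"dx":0,"dy":0,"dz":0,"rx":0,"ry":0,"rz":0},
    {"dx":0,"dy":0,"dz":0,"rx":0,"ry":0,"rz":0},
    {"dx":0,"dy":0,"dz":0,"rx":0,"ry":0,"rz":0},
    {"dx":0,"dy":0,"dz":0,"rx":0,"ry":0,"rz":0},
    {"dx":0,"dy":0,"dz":0,"rx":0,"ry":0,"rz":0},
    {"dx":0,"dy":0,"dz":0,"rx":0,"ry":0,"rz":0}
  ]
}}

```text
t: 14.05
tcp_pos: [0.4339, 0.221, 0.1351]
tool_rot: [0.012, 1.0, 0.004, 0.0]
force: [-5.5, 18.2, 11.5]
finger_gap: 0.15
gripper_force: 27.5
```

>>> {"method": "move_arm", "body": {
  "targets": [
    {"dx":0,"dy":0.1,"dz":0,"rx":0,"ry":0,"rz":0},
    {"dx":0,"dy":0,"dz":0,"rx":0,"ry":0,"rz":0},
    {"dx":0,"dy":0,"dz":0,"rx":0,"ry":0,"rz":0},
    {"dx":0,"dy":0,"dz":1,"rx":0,"ry":0,"rz":0},
    {"dx":0,"dy":0,"dz":1,"rx":0,"ry":0,"rz":0},
    {"dx":0,"dy":0,"dz":1,"rx":0,"ry":0,"rz":0},
    {"dx":0,"dy":0,"dz":1,"rx":0,"ry":0,"rz":0},
    {"dx":0.45,"dy":-1,"dz":0,"rx":0,"ry":0,"rz":-0.35},
    {"dx":0.45,"dy":-1,"dz":0,"rx":0,"ry":0,"rz":-0.35},
    {"dx":0.45,"dy":-1,"dz":0,"rx":0,"ry":0,"rz":-0.35}
  ],
  "claw": 70
}}

```text
t: 15.3
tcp_pos: [0.4685, 0.143, 0.2331]
tool_rot: [0.286, 0.958, -0.0, -0.0]
force: [-0.1, 0.8, -0.8]
finger_gap: 0.7
gripper_force: 0.0
```

>>> {"method": "move_arm", "body": {
  "targets": [
    {"dx":0.5,"dy":-1,"dz":0,"rx":0,"ry":0,"rz":-0.35},
    {"dx":0.5,"dy":-1,"dz":0,"rx":0,"ry":0,"rz":-0.35},
    {"dx":0.5,"dy":-1,"dz":0,"rx":0,"ry":0,"rz":-0.35},
    {"dx":0.5,"dy":-1,"dz":0,"rx":0,"ry":0,"rz":-0.35},
    {"dx":0.5,"dy":-1,"dz":0,"rx":0,"ry":0,"rz":-0.35},
    {"dx":0.5,"dy":-1,"dz":0,"rx":0,"ry":0,"rz":-0.35},
    {"dx":0.5,"dy":-1,"dz":0,"rx":0,"ry":0,"rz":-0.35},
    {"dx":0.5,"dy":-1,"dz":0,"rx":0,"ry":0,"rz":-0.35},
    {"dx":0.5,"dy":-1,"dz":0,"rx":0,"ry":0,"rz":-0.35},
    {"dx":0.5,"dy":-1,"dz":0,"rx":0,"ry":0,"rz":0}
  ],
  "claw": 0
}}

```text
t: 16.55
tcp_pos: [0.5932, -0.1071, 0.2328]
tool_rot: [0.897, 0.443, -0.001, -0.0]
force: [-0.2, -0.6, 0.0]
finger_gap: 0.0
gripper_force: 0.0
```

Run:
```python
from h import *
np.set_printoptions(precision=4,suppress=True)
s=sensors.sense();print(s['t'],s['tcp_pos'],s['tool_rot'],s['q'],s['force'])
a=snap('side','s3');b=snap('scene','c3s')
def cr(im,x,y,w,h,s): return cv2.resize(im[y:y+h,x:x+w,::-1],None,fx=s,fy=s,interpolation=cv2.INTER_CUBIC)
cv2.imwrite('pics/v4.png',np.hstack([cr(a,210,80,130,130,3),cr(b,290,100,130,130,3)]))
for n in('s3','c3s'): print([np.round(proj(n,(*q,z)),1) for q in((.6245,.2172),(.5295,.219),(.4345,.2208)) for z in(.121,.16)])
```

```text
16.55 [ 0.5932 -0.1071  0.2328] [ 0.8966  0.4428 -0.0006 -0.0004] [-0.3637  0.4962  1.4879 -0.0004  1.1587  0.2897] [-0.1816 -0.568   0.0008]
[array([329.4, 143.3]), array([329.9, 133.7]), array([298.3, 147.2]), array([298.1, 137.6]), array([266.7, 151.2]), array([265.8, 141.6])]
[array([372.7, 173.9]), array([373.9, 162.5]), array([348.1, 161.4]), array([348.8, 150.3]), array([325.2, 149.9]), array([325.5, 139. ])]
```

View pics/v4.png

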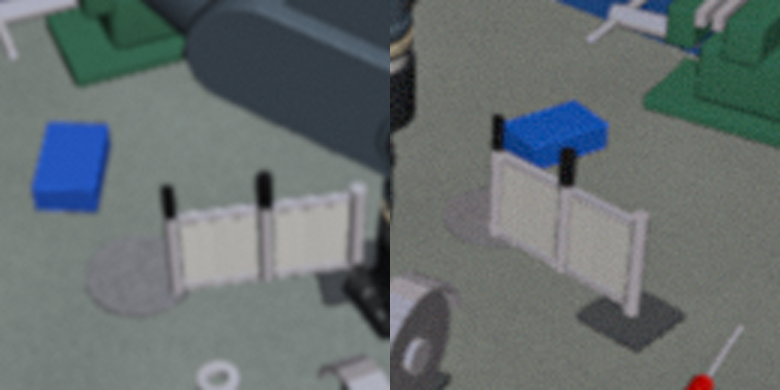

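>>> {"method": "move_arm", "body": {
  "targets": [
    {"dx":0.32,"dy":-0.88,"dz":0,"rx":0,"ry":0,"rz":0},
    {"dx":0.32,"dy":-0.88,"dz":0,"rx":0,"ry":0,"rz":0},
    {"dx":0.32,"dy":-0.88,"dz":0,"rx":0,"ry":0,"rz":0},
    {"dx":0.32,"dy":-0.88,"dz":0,"rx":0,"ry":0,"rz":0},
    {"dx":0.32,"dy":-0.88,"dz":0,"rx":0,"ry":0,"rz":0},
    {"dx":0.32,"dy":-0.88,"dz":0,"rx":0,"ry":0,"rz":0},
    {"dx":0.31,"dy":-0.88,"dz":0,"rx":0,"ry":0,"rz":0},
    {"dx":0,"dy":0,"dz":-1,"rx":0,"ry":0,"rz":0},
    {"dx":0,"dy":0,"dz":-1,"rx":0,"ry":0,"rz":0},
    {"dx":0,"dy":0,"dz":0,"rx":0,"ry":0,"rz":0}
  ],
  "claw": 0
}}

```text
t: 17.9
tcp_pos: [0.6477, -0.2598, 0.1807]
tool_rot: [0.896, 0.443, -0.002, -0.002]
force: [0.2, 0.3, -0.3]
finger_gap: -0.002
gripper_force: 0.0
```

Run:
```python
from h import *
np.set_printoptions(precision=4,suppress=True)
s=sensors.sense();print(s['t'],s['tcp_pos'],s['tool_rot'],s['q'])
im=snap('wrist','w3')[:,:,::-1].copy()
P=np.array([.6133,-.221]);u=np.array([-.2164,.9763]);w=np.array([.9763,.2164])
big=cv2.resize(im,(800,500))
for th in(-.4,.7):
  for r in(0,.036):
    q=P+r*(np.sin(th)*u+np.cos(th)*w); x=proj('w3',(*q,.098)); print(th,r,q,np.round(np.array(x)*1.25,1)); cv2.circle(big,tuple(int(round(k*1.25)) for k in x),3,(0,255,255),-1)
x=proj('w3',(s['tcp_pos'])); print('tcp',np.array(x)*1.25)
cv2.imwrite('pics/w3b.png',big)
```

```text
17.9 [ 0.6477 -0.2598  0.1807] [ 0.8964  0.4432 -0.0015 -0.0023] [-0.5412  0.6822  1.2748 -0.0001  1.1901  0.1114]
-0.4 0 [ 0.6133 -0.221 ] [315.7 244.3]
-0.4 0.036 [ 0.6487 -0.2275] [373.3 215.2]
0.7 0 [ 0.6133 -0.221 ] [315.7 244.3]
0.7 0.036 [ 0.6352 -0.1924] [311.5 178.4]
tcp [407.8488 330.6914]
```

View pics/w3b.png

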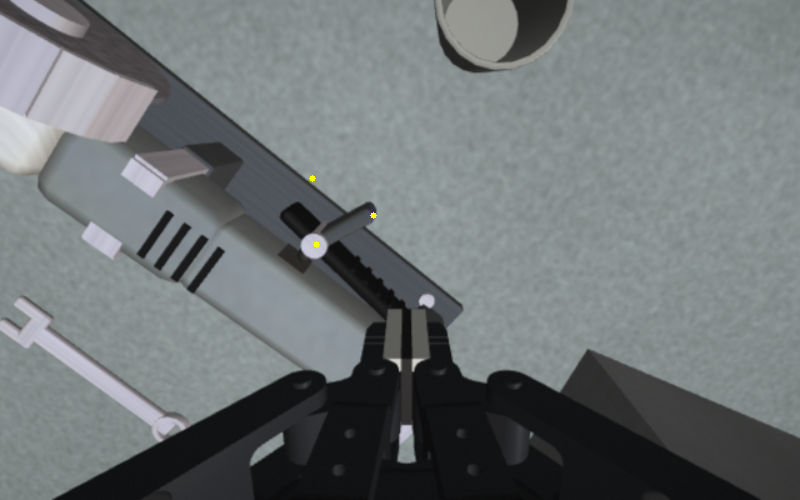

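>>> {"method": "move_arm", "body": {
  "targets": [
    {"dx":0,"dy":0,"dz":-1,"rx":0,"ry":0,"rz":0},
    {"dx":0,"dy":0,"dz":-1,"rx":0,"ry":0,"rz":0},
    {"dx":0,"dy":0,"dz":-1,"rx":0,"ry":0,"rz":0},
    {"dx":0,"dy":0,"dz":-1,"rx":0,"ry":0,"rz":0},
    {"dx":0,"dy":0,"dz":-0.1,"rx":0,"ry":0,"rz":0},
    {"dx":0,"dy":0,"dz":0,"rx":0,"ry":0,"rz":0},
    {"dx":-0.03,"dy":0.3,"dz":0,"rx":0,"ry":0,"rz":0},
    {"dx":-0.03,"dy":0.3,"dz":0,"rx":0,"ry":0,"rz":0},
    {"dx":-0.03,"dy":0.3,"dz":0,"rx":0,"ry":0,"rz":0},
    {"dx":0,"dy":0,"dz":0,"rx":0,"ry":0,"rz":0}
  ]
}}

```text
t: 19.2
tcp_pos: [0.6472, -0.2364, 0.0814]
tool_rot: [0.896, 0.444, 0.0, 0.0]
force: [-0.5, -0.3, 0.7]
finger_gap: -0.0
gripper_force: 0.1
```

>>> {"method": "move_arm", "body": {
  "targets": [
    {"dx":-0.03,"dy":0.2,"dz":0,"rx":0,"ry":0,"rz":0},
    {"dx":-0.03,"dy":0.2,"dz":0,"rx":0,"ry":0,"rz":0},
    {"dx":-0.03,"dy":0.2,"dz":0,"rx":0,"ry":0,"rz":0},
    {"dx":-0.03,"dy":0.2,"dz":0,"rx":0,"ry":0,"rz":0},
    {"dx":0,"dy":0.1,"dz":0,"rx":0,"ry":0,"rz":0},
    {"dx":0,"dy":0,"dz":0,"rx":0,"ry":0,"rz":0},
    {"dx":0,"dy":0,"dz":0,"rx":0,"ry":0,"rz":0},
    {"dx":0,"dy":0,"dz":0,"rx":0,"ry":0,"rz":0},
    {"dx":0,"dy":0,"dz":0,"rx":0,"ry":0,"rz":0},
    {"dx":0,"dy":0,"dz":0,"rx":0,"ry":0,"rz":0}
  ]
}}

```text
t: 20.45
tcp_pos: [0.6438, -0.2146, 0.0808]
tool_rot: [0.896, 0.443, -0.0, -0.0]
force: [-0.7, 0.1, 0.3]
finger_gap: 0.001
gripper_force: 0.0
```

>>> {"method": "move_arm", "body": {
  "targets": [
    {"dx":-0.03,"dy":0.15,"dz":0,"rx":0,"ry":0,"rz":0},
    {"dx":-0.08,"dy":0.06,"dz":0,"rx":0,"ry":0,"rz":0},
    {"dx":0,"dy":0,"dz":0,"rx":0,"ry":0,"rz":0},
    {"dx":0,"dy":0,"dz":0,"rx":0,"ry":0,"rz":0},
    {"dx":0,"dy":0,"dz":0,"rx":0,"ry":0,"rz":0},
    {"dx":0,"dy":0,"dz":0,"rx":0,"ry":0,"rz":0},
    {"dx":0,"dy":0,"dz":0,"rx":0,"ry":0,"rz":0},
    {"dx":0,"dy":0,"dz":0,"rx":0,"ry":0,"rz":0},
    {"dx":0,"dy":0,"dz":0,"rx":0,"ry":0,"rz":0},
    {"dx":0,"dy":0,"dz":0,"rx":0,"ry":0,"rz":0}
  ]
}}

```text
t: 21.7
tcp_pos: [0.6423, -0.2109, 0.0812]
tool_rot: [0.896, 0.444, 0.001, 0.002]
force: [2.5, -4.9, -1.7]
finger_gap: 0.001
gripper_force: 2.3
```

Run:
```python
from h import *
np.set_printoptions(precision=4,suppress=True)
s=sensors.sense();print(s['t'],s['tcp_pos'],s['force'])
a=snap('side','s5');b=snap('scene','c5');w=snap('wrist','w5')
def cr(im,x,y,w,h,s): return cv2.resize(im[y:y+h,x:x+w,::-1],None,fx=s,fy=s,interpolation=cv2.INTER_CUBIC)
c=cr(w,60,80,340,200,2)
P=np.array([.6133,-.221]);u=np.array([-.2164,.9763]);ww=np.array([.9763,.2164])
for th in(-.4,.7):
  for r in(0,.036):
    x=proj('w5',(*(P+r*(np.sin(th)*u+np.cos(th)*ww)),.098)); cv2.circle(c,(int(2*(x[0]-60)),int(2*(x[1]-80))),2,(0,255,255),-1); print(x)
o=np.zeros((600,800,3),np.uint8); o[:400,:680]=c; o[400:600,:800]=np.hstack([cr(a,330,240,100,50,4),cr(b,220,225,100,50,4)])
cv2.imwrite('pics/v6.png',o)
```

```text
21.7 [ 0.6423 -0.2109  0.0812] [ 2.5024 -4.9221 -1.6571]
(np.float64(287.7660634373531), np.float64(335.28242130329625))
(np.float64(362.25103497190264), np.float64(302.6552491845049))
(np.float64(287.7660634373531), np.float64(335.28242130329625))
(np.float64(285.10792237735836), np.float64(260.616883742328))
```

>>> {"method": "move_arm", "body": {
  "targets": [
    {"dx":-0.1,"dy":0.08,"dz":0,"rx":0,"ry":0,"rz":0},
    {"dx":-0.06,"dy":0.05,"dz":0,"rx":0,"ry":0,"rz":0},
    {"dx":0,"dy":0,"dz":0,"rx":0,"ry":0,"rz":0},
    {"dx":0,"dy":0,"dz":0,"rx":0,"ry":0,"rz":0},
    {"dx":0,"dy":0,"dz":0,"rx":0,"ry":0,"rz":0},
    {"dx":0,"dy":0,"dz":0,"rx":0,"ry":0,"rz":0},
    {"dx":0,"dy":0,"dz":0,"rx":0,"ry":0,"rz":0},
    {"dx":0,"dy":0,"dz":0,"rx":0,"ry":0,"rz":0},
    {"dx":0,"dy":0,"dz":0,"rx":0,"ry":0,"rz":0},
    {"dx":0,"dy":0,"dz":0,"rx":0,"ry":0,"rz":0}
  ]
}}

```text
t: 23.1
tcp_pos: [0.6395, -0.2094, 0.0816]
tool_rot: [0.896, 0.444, 0.001, 0.004]
force: [4.1, -7.6, -2.8]
finger_gap: 0.001
gripper_force: 3.5
```

>>> {"method": "move_arm", "body": {
  "targets": [
    {"dx":-0.03,"dy":0.12,"dz":0,"rx":0,"ry":0,"rz":0},
    {"dx":-0.03,"dy":0.12,"dz":0,"rx":0,"ry":0,"rz":0},
    {"dx":0,"dy":0,"dz":0,"rx":0,"ry":0,"rz":0},
    {"dx":0,"dy":0,"dz":0,"rx":0,"ry":0,"rz":0},
    {"dx":0,"dy":0,"dz":0,"rx":0,"ry":0,"rz":0},
    {"dx":0,"dy":0,"dz":0,"rx":0,"ry":0,"rz":0},
    {"dx":0,"dy":0,"dz":0,"rx":0,"ry":0,"rz":0},
    {"dx":0,"dy":0,"dz":0,"rx":0,"ry":0,"rz":0},
    {"dx":0,"dy":0,"dz":0,"rx":0,"ry":0,"rz":0},
    {"dx":0,"dy":0,"dz":0,"rx":0,"ry":0,"rz":0}
  ]
}}

```text
t: 24.35
tcp_pos: [0.6389, -0.2045, 0.0822]
tool_rot: [0.896, 0.444, 0.002, 0.005]
force: [4.9, -8.6, -2.4]
finger_gap: -0.001
gripper_force: 4.3
```

Run:
```python
from h import *
s=sensors.sense()
w=snap('wrist','w6')[:,:,::-1]; a=snap('side','s6')[:,:,::-1]; b=snap('scene','c6')[:,:,::-1]
c=cv2.resize(w[190:390,190:390],(600,600),interpolation=cv2.INTER_CUBIC)
P=np.array([.6133,-.221]);u=np.array([-.2164,.9763]);ww=np.array([.9763,.2164])
for th in(0,.4,.7):
    x=proj('w6',(*(P+.036*(np.sin(th)*u+np.cos(th)*ww)),.098)); cv2.circle(c,(int(3*(x[0]-190)),int(3*(x[1]-190))),2,(0,255,255),-1); print(th,x)
x=proj('w6',s['tcp_pos']); print(x); cv2.circle(c,(int(3*(x[0]-190)),int(3*(x[1]-190))),2,(0,0,255),-1)
x=proj('w6',(*P,.098)); print(x);cv2.circle(c,(int(3*(x[0]-190)),int(3*(x[1]-190))),2,(0,255,255),-1)
r=lambda im,x,y:cv2.resize(im[y:y+75,x:x+50],(200,300),interpolation=cv2.INTER_CUBIC)
cv2.imwrite('pics/v7.png',np.hstack([c,np.vstack([r(a,345,230),r(b,235,215)])]))
```

```text
0 (np.float64(357.342291814928), np.float64(284.411969397052))
0.4 (np.float64(327.57103138694976), np.float64(269.86022037237524))
0.7 (np.float64(301.8134747484), np.float64(266.4552207054853))
(np.float64(326.20556352593815), np.float64(264.54002633907305))
(np.float64(303.2603230638429), np.float64(339.76625256711986))
```

View pics/v7.png

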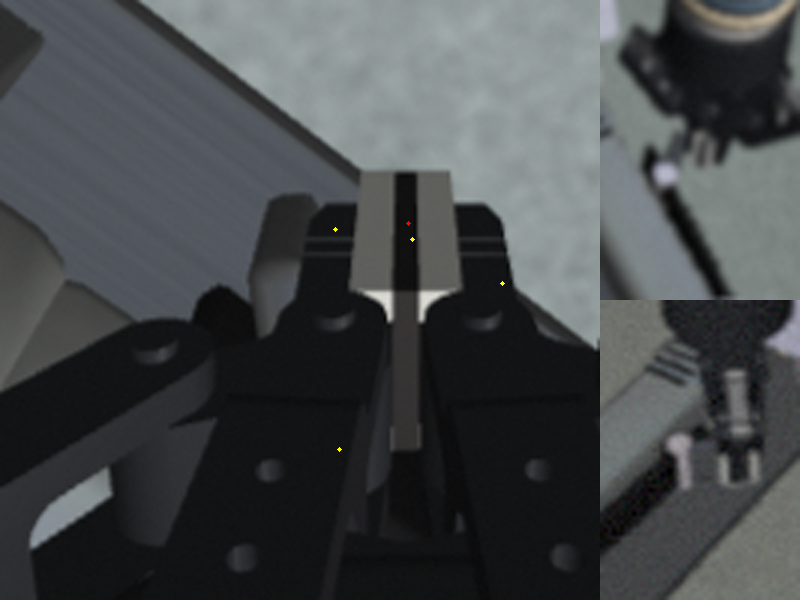

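>>> {"method": "move_arm", "body": {
  "targets": [
    {"dx":0.5,"dy":-0.5,"dz":0,"rx":0,"ry":0,"rz":0},
    {"dx":0.5,"dy":-0.5,"dz":0,"rx":0,"ry":0,"rz":0},
    {"dx":0,"dy":0,"dz":1,"rx":0,"ry":0,"rz":0},
    {"dx":0,"dy":0,"dz":1,"rx":0,"ry":0,"rz":0},
    {"dx":0,"dy":0,"dz":1,"rx":0,"ry":0,"rz":0},
    {"dx":-0.25,"dy":0,"dz":1,"rx":0,"ry":0,"rz":0.33},
    {"dx":-0.5,"dy":-0.3,"dz":0,"rx":0,"ry":0,"rz":0.33},
    {"dx":-0.7,"dy":-0.3,"dz":0,"rx":0,"ry":0,"rz":0.33},
    {"dx":-0.8,"dy":-0.3,"dz":0,"rx":0,"ry":0,"rz":0.33},
    {"dx":-0.9,"dy":-0.4,"dz":0,"rx":0,"ry":0,"rz":0.34}
  ]
}}

```text
t: 25.75
tcp_pos: [0.5807, -0.2566, 0.1806]
tool_rot: [0.624, 0.782, 0.0, -0.001]
force: [-0.5, 0.0, -0.1]
finger_gap: -0.001
gripper_force: 0.0
```

Run:
```python
from h import *
np.set_printoptions(precision=4,suppress=True)
s=sensors.sense();print(s['t'],s['tcp_pos'],s['tool_rot'],s['q'],s['force'])
w=snap('wrist','w7')
P=np.array([.6133,-.221]);u=np.array([-.2164,.9763]);ww=np.array([.9763,.2164])
# tab position: darkness profile on a circle of radius 28 mm about pivot at z .098
g=cv2.cvtColor(w,cv2.COLOR_RGB2GRAY).astype(float)
for n,im in(('w7',w),):
  for th in np.arange(-.7,1.1,.1):
    v=[]
    for r in(.02,.026,.032):
      x=proj(n,(*(P+r*(np.sin(th)*u+np.cos(th)*ww)),.098)); i,j=int(round(x[1])),int(round(x[0])); v.append(g[i,j] if 0<=i<400 and 0<=j<640 else -1)
    print(round(th,1),np.round(v))
```

```text
25.75 [ 0.5807 -0.2566  0.1806] [ 0.6238  0.7816  0.0003 -0.0011] [-0.5922  0.5988  1.4537  0.001   1.0913 -0.8163] [-0.4902  0.0143 -0.0553]
-0.7 [151. 136. 142.]
-0.6 [147. 141. 145.]
-0.5 [144. 144. 140.]
-0.4 [146. 145. 142.]
-0.3 [137. 141. 136.]
-0.2 [138. 142. 137.]
-0.1 [144. 142. 136.]
-0.0 [146. 146. 139.]
0.1 [141. 140. 136.]
0.2 [142. 138. 138.]
0.3 [145. 140. 140.]
0.4 [141. 136. 142.]
0.5 [144. 140. 137.]
0.6 [ 78.  78. 121.]
0.7 [78. 77. 76.]
0.8 [75. 72. 63.]
0.9 [58. 33. 27.]
1.0 [27. 27. 58.]
```

>>> {"method": "move_arm", "body": {
  "targets": [
    {"dx":0.2,"dy":-0.23,"dz":0,"rx":0,"ry":0,"rz":0},
    {"dx":0,"dy":0,"dz":0,"rx":0,"ry":0,"rz":0},
    {"dx":0,"dy":0,"dz":0,"rx":0,"ry":0,"rz":0},
    {"dx":0,"dy":0,"dz":0,"rx":0,"ry":0,"rz":0},
    {"dx":0,"dy":0,"dz":-0.9,"rx":0,"ry":0,"rz":0},
    {"dx":0,"dy":0,"dz":-0.9,"rx":0,"ry":0,"rz":0},
    {"dx":0,"dy":0,"dz":-0.9,"rx":0,"ry":0,"rz":0},
    {"dx":0,"dy":0,"dz":-0.9,"rx":0,"ry":0,"rz":0},
    {"dx":0,"dy":0,"dz":-0.9,"rx":0,"ry":0,"rz":0},
    {"dx":0,"dy":0,"dz":0,"rx":0,"ry":0,"rz":0}
  ],
  "claw": 100
}}

```text
t: 27.05
tcp_pos: [0.5857, -0.2623, 0.0664]
tool_rot: [0.626, 0.78, -0.0, -0.002]
force: [0.6, -0.4, -0.3]
finger_gap: 0.999
gripper_force: 0.0
```

>>> {"method": "move_arm", "body": {
  "targets": [
    {"dx":0,"dy":0,"dz":-0.1,"rx":0,"ry":0,"rz":0},
    {"dx":0,"dy":0,"dz":0,"rx":0,"ry":0,"rz":0},
    {"dx":0,"dy":0,"dz":0,"rx":0,"ry":0,"rz":0},
    {"dx":0,"dy":0,"dz":0,"rx":0,"ry":0,"rz":0},
    {"dx":0,"dy":0,"dz":0,"rx":0,"ry":0,"rz":0},
    {"dx":0,"dy":0,"dz":0,"rx":0,"ry":0,"rz":0},
    {"dx":0,"dy":0,"dz":0,"rx":0,"ry":0,"rz":0},
    {"dx":0,"dy":0,"dz":0,"rx":0,"ry":0,"rz":0},
    {"dx":0,"dy":0,"dz":0,"rx":0,"ry":0,"rz":0},
    {"dx":0,"dy":0,"dz":0,"rx":0,"ry":0,"rz":0}
  ],
  "claw": 0,
  "newtons": 50
}}

```text
t: 28.3
tcp_pos: [0.5847, -0.2644, 0.0683]
tool_rot: [0.625, 0.78, -0.002, -0.001]
force: [-9.3, -1.6, 9.0]
finger_gap: 0.662
gripper_force: 51.1
```

>>> {"method": "move_arm", "body": {
  "targets": [
    {"dx":0,"dy":0,"dz":0,"rx":0,"ry":0,"rz":0},
    {"dx":0,"dy":0,"dz":0,"rx":0,"ry":0,"rz":0},
    {"dx":0,"dy":0,"dz":0,"rx":0,"ry":0,"rz":0},
    {"dx":0,"dy":0,"dz":0,"rx":0,"ry":0,"rz":0},
    {"dx":0,"dy":0,"dz":0,"rx":0,"ry":0,"rz":0},
    {"dx":0,"dy":0,"dz":0,"rx":0,"ry":0,"rz":0},
    {"dx":0,"dy":0,"dz":0,"rx":0,"ry":0,"rz":0},
    {"dx":0,"dy":0,"dz":0,"rx":0,"ry":0,"rz":0},
    {"dx":0,"dy":0,"dz":0,"rx":0,"ry":0,"rz":0},
    {"dx":0,"dy":0,"dz":0,"rx":0,"ry":0,"rz":0}
  ]
}}

```text
t: 29.55
tcp_pos: [0.5847, -0.2644, 0.0683]
tool_rot: [0.625, 0.78, -0.002, -0.001]
force: [-8.9, -1.5, 9.8]
finger_gap: 0.667
gripper_force: 51.1
```

>>> {"method": "move_arm", "body": {
  "targets": [
    {"dx":0,"dy":0,"dz":0,"rx":0,"ry":0,"rz":0},
    {"dx":0,"dy":0,"dz":0,"rx":0,"ry":0,"rz":0},
    {"dx":0,"dy":0,"dz":0,"rx":0,"ry":0,"rz":0},
    {"dx":0,"dy":0,"dz":0,"rx":0,"ry":0,"rz":0},
    {"dx":0,"dy":0,"dz":0,"rx":0,"ry":0,"rz":0},
    {"dx":0,"dy":0,"dz":0,"rx":0,"ry":0,"rz":0},
    {"dx":0,"dy":0,"dz":0,"rx":0,"ry":0,"rz":0},
    {"dx":0,"dy":0,"dz":0,"rx":0,"ry":0,"rz":0},
    {"dx":0,"dy":0,"dz":0,"rx":0,"ry":0,"rz":0},
    {"dx":0,"dy":0,"dz":0,"rx":0,"ry":0,"rz":0}
  ]
}}

```text
t: 30.8
tcp_pos: [0.5847, -0.2644, 0.0683]
tool_rot: [0.625, 0.78, -0.002, -0.001]
force: [-8.5, -2.5, 9.2]
finger_gap: 0.665
gripper_force: 51.1
```

>>> {"method": "move_arm", "body": {
  "targets": [
    {"dx":0,"dy":0,"dz":0,"rx":0,"ry":0,"rz":0},
    {"dx":0,"dy":0,"dz":0,"rx":0,"ry":0,"rz":0},
    {"dx":0,"dy":0,"dz":0,"rx":0,"ry":0,"rz":0},
    {"dx":0,"dy":0,"dz":0,"rx":0,"ry":0,"rz":0},
    {"dx":0,"dy":0,"dz":0,"rx":0,"ry":0,"rz":0},
    {"dx":0,"dy":0,"dz":1,"rx":0,"ry":0,"rz":0},
    {"dx":0,"dy":0,"dz":1,"rx":0,"ry":0,"rz":0},
    {"dx":0,"dy":0,"dz":1,"rx":0,"ry":0,"rz":0},
    {"dx":0,"dy":0,"dz":1,"rx":0,"ry":0,"rz":0},
    {"dx":0,"dy":0,"dz":1,"rx":0,"ry":0,"rz":0}
  ],
  "claw": 100
}}

```text
t: 32.05
tcp_pos: [0.5867, -0.2633, 0.1915]
tool_rot: [0.626, 0.78, -0.0, -0.0]
force: [-0.4, 0.6, 0.2]
finger_gap: 0.999
gripper_force: 0.0
```

>>> {"method": "move_arm", "body": {
  "targets": [
    {"dx":0.24,"dy":0.57,"dz":0,"rx":0,"ry":0,"rz":0.32},
    {"dx":0.24,"dy":0.57,"dz":0,"rx":0,"ry":0,"rz":0.32},
    {"dx":0.24,"dy":0.57,"dz":0,"rx":0,"ry":0,"rz":0.32},
    {"dx":0.24,"dy":0.57,"dz":0,"rx":0,"ry":0,"rz":0.32},
    {"dx":0.24,"dy":0.57,"dz":0,"rx":0,"ry":0,"rz":0.32},
    {"dx":0.24,"dy":0.57,"dz":0,"rx":0,"ry":0,"rz":0.32},
    {"dx":0.2,"dy":0.5,"dz":0,"rx":0,"ry":0,"rz":0.32},
    {"dx":0,"dy":0,"dz":0,"rx":0,"ry":0,"rz":0},
    {"dx":0,"dy":0,"dz":0,"rx":0,"ry":0,"rz":0},
    {"dx":0,"dy":0,"dz":0,"rx":0,"ry":0,"rz":0}
  ],
  "claw": 0
}}

```text
t: 33.3
tcp_pos: [0.6277, -0.1661, 0.1908]
tool_rot: [0.091, 0.996, -0.0, -0.0]
force: [0.7, 0.6, -0.2]
finger_gap: -0.002
gripper_force: 0.0
```

>>> {"method": "move_arm", "body": {
  "targets": [
    {"dx":0,"dy":0.04,"dz":-1,"rx":0,"ry":0,"rz":0},
    {"dx":0,"dy":0,"dz":-1,"rx":0,"ry":0,"rz":0},
    {"dx":0,"dy":0,"dz":-1,"rx":0,"ry":0,"rz":0},
    {"dx":0,"dy":0,"dz":-1,"rx":0,"ry":0,"rz":0},
    {"dx":0,"dy":0,"dz":-0.5,"rx":0,"ry":0,"rz":0},
    {"dx":0,"dy":0,"dz":0,"rx":0,"ry":0,"rz":0},
    {"dx":0.1,"dy":-0.28,"dz":0,"rx":0,"ry":0,"rz":0},
    {"dx":0.1,"dy":-0.28,"dz":0,"rx":0,"ry":0,"rz":0},
    {"dx":0.1,"dy":-0.28,"dz":0,"rx":0,"ry":0,"rz":0},
    {"dx":0,"dy":0,"dz":0,"rx":0,"ry":0,"rz":0}
  ]
}}

```text
t: 34.55
tcp_pos: [0.6381, -0.1857, 0.0797]
tool_rot: [0.091, 0.996, 0.0, 0.003]
force: [2.9, 3.0, 0.4]
finger_gap: 0.003
gripper_force: 1.8
```

>>> {"method": "move_arm", "body": {
  "targets": [
    {"dx":0.1,"dy":-0.25,"dz":0,"rx":0,"ry":0,"rz":0},
    {"dx":0.1,"dy":-0.25,"dz":0,"rx":0,"ry":0,"rz":0},
    {"dx":0.1,"dy":-0.25,"dz":0,"rx":0,"ry":0,"rz":0},
    {"dx":0,"dy":0,"dz":0,"rx":0,"ry":0,"rz":0},
    {"dx":0,"dy":0,"dz":0,"rx":0,"ry":0,"rz":0},
    {"dx":0,"dy":0,"dz":0,"rx":0,"ry":0,"rz":0},
    {"dx":0,"dy":0,"dz":0,"rx":0,"ry":0,"rz":0},
    {"dx":0,"dy":0,"dz":0,"rx":0,"ry":0,"rz":0},
    {"dx":0,"dy":0,"dz":0,"rx":0,"ry":0,"rz":0},
    {"dx":0,"dy":0,"dz":0,"rx":0,"ry":0,"rz":0}
  ]
}}

```text
t: 35.8
tcp_pos: [0.6429, -0.2041, 0.0783]
tool_rot: [0.09, 0.996, -0.0, -0.0]
force: [0.5, 0.6, -0.0]
finger_gap: -0.0
gripper_force: 0.0
```

>>> {"method": "move_arm", "body": {
  "targets": [
    {"dx":0.03,"dy":-0.14,"dz":0,"rx":0,"ry":0,"rz":0},
    {"dx":0.03,"dy":-0.14,"dz":0,"rx":0,"ry":0,"rz":0},
    {"dx":0,"dy":0,"dz":0,"rx":0,"ry":0,"rz":0},
    {"dx":0,"dy":0,"dz":0,"rx":0,"ry":0,"rz":0},
    {"dx":0,"dy":0,"dz":0,"rx":0,"ry":0,"rz":0},
    {"dx":0,"dy":0,"dz":0,"rx":0,"ry":0,"rz":0},
    {"dx":0,"dy":0,"dz":0,"rx":0,"ry":0,"rz":0},
    {"dx":0,"dy":0,"dz":0,"rx":0,"ry":0,"rz":0},
    {"dx":0,"dy":0,"dz":0,"rx":0,"ry":0,"rz":0},
    {"dx":0,"dy":0,"dz":0,"rx":0,"ry":0,"rz":0}
  ]
}}

```text
t: 37.05
tcp_pos: [0.6434, -0.2083, 0.0781]
tool_rot: [0.09, 0.996, 0.002, -0.002]
force: [-0.9, 6.9, 2.2]
finger_gap: 0.003
gripper_force: 3.3
```

>>> {"method": "move_arm", "body": {
  "targets": [
    {"dx":0.02,"dy":-0.1,"dz":0,"rx":0,"ry":0,"rz":0},
    {"dx":0.02,"dy":-0.1,"dz":0,"rx":0,"ry":0,"rz":0},
    {"dx":0,"dy":0,"dz":0,"rx":0,"ry":0,"rz":0},
    {"dx":0,"dy":0,"dz":0,"rx":0,"ry":0,"rz":0},
    {"dx":0,"dy":0,"dz":0,"rx":0,"ry":0,"rz":0},
    {"dx":0,"dy":0,"dz":0,"rx":0,"ry":0,"rz":0},
    {"dx":0,"dy":0,"dz":0,"rx":0,"ry":0,"rz":0},
    {"dx":0,"dy":0,"dz":0,"rx":0,"ry":0,"rz":0},
    {"dx":0,"dy":0,"dz":0,"rx":0,"ry":0,"rz":0},
    {"dx":0,"dy":0,"dz":0,"rx":0,"ry":0,"rz":0}
  ]
}}

```text
t: 38.3
tcp_pos: [0.6435, -0.2086, 0.078]
tool_rot: [0.091, 0.996, 0.006, -0.003]
force: [-2.1, 15.9, 6.1]
finger_gap: 0.001
gripper_force: 8.0
```

>>> {"method": "move_arm", "body": {
  "targets": [
    {"dx":0.1,"dy":0.5,"dz":0,"rx":0,"ry":0,"rz":0},
    {"dx":0,"dy":0.4,"dz":0,"rx":0,"ry":0,"rz":0},
    {"dx":0,"dy":0,"dz":1,"rx":0,"ry":0,"rz":0},
    {"dx":0,"dy":0,"dz":1,"rx":0,"ry":0,"rz":0},
    {"dx":0,"dy":0,"dz":1,"rx":0,"ry":0,"rz":0},
    {"dx":0,"dy":0,"dz":1,"rx":0,"ry":0,"rz":0},
    {"dx":-1,"dy":0,"dz":1,"rx":0,"ry":0,"rz":-0.3},
    {"dx":-1,"dy":-0.8,"dz":0,"rx":0,"ry":0,"rz":-0.3},
    {"dx":-1,"dy":-0.8,"dz":0,"rx":0,"ry":0,"rz":-0.3},
    {"dx":0,"dy":-0.8,"dz":0,"rx":0,"ry":0,"rz":-0.3}
  ]
}}

```text
t: 39.55
tcp_pos: [0.571, -0.2545, 0.2036]
tool_rot: [0.396, 0.918, -0.0, -0.0]
force: [0.8, -0.6, -0.1]
finger_gap: 0.0
gripper_force: 0.0
```

Run:
```python
from h import *
np.set_printoptions(precision=4,suppress=True)
s=sensors.sense();print(s['t'],s['tcp_pos'],s['force'])
w=snap('wrist','w8'); P=np.array([.6133,-.221]);u=np.array([-.2164,.9763]);ww=np.array([.9763,.2164])
for n in('w3','w8'):
  g=cv2.imread(f'pics/{n}.png',0).astype(float)
  print(n)
  for th in np.arange(-.8,1.1,.1):
    v=[]
    for r in(.02,.026,.032):
      x=proj(n,(*(P+r*(np.sin(th)*u+np.cos(th)*ww)),.098)); i,j=int(round(x[1])),int(round(x[0])); v.append(g[i,j] if 0<=i<400 and 0<=j<640 else -1)
    print(round(th,1),v)
# whole-bench change check vs start
for n,o in(('side','side0'),('scene','scene0')):
  d=cv2.absdiff(cv2.blur(cams.snapshot(n)[:,:,::-1],(5,5)),cv2.blur(cv2.imread(f'pics/{o}.png'),(5,5))).max(2)
  k,l,st,c=cv2.connectedComponentsWithStats((d>30).astype(np.uint8))
  print(n,[t.tolist() for t in st[1:] if t[4]>15])
```

```text
39.55 [ 0.571  -0.2545  0.2036] [ 0.7534 -0.5656 -0.0745]
w3
-0.8 [np.float64(83.0), np.float64(80.0), np.float64(83.0)]
-0.7 [np.float64(83.0), np.float64(80.0), np.float64(46.0)]
-0.6 [np.float64(82.0), np.float64(83.0), np.float64(147.0)]
-0.5 [np.float64(84.0), np.float64(77.0), np.float64(121.0)]
-0.4 [np.float64(83.0), np.float64(83.0), np.float64(82.0)]
-0.3 [np.float64(81.0), np.float64(78.0), np.float64(77.0)]
-0.2 [np.float64(67.0), np.float64(42.0), np.float64(35.0)]
-0.1 [np.float64(36.0), np.float64(43.0), np.float64(141.0)]
-0.0 [np.float64(51.0), np.float64(140.0), np.float64(150.0)]
0.1 [np.float64(81.0), np.float64(103.0), np.float64(146.0)]
0.2 [np.float64(80.0), np.float64(87.0), np.float64(147.0)]
0.3 [np.float64(81.0), np.float64(69.0), np.float64(150.0)]
0.4 [np.float64(81.0), np.float64(58.0), np.float64(154.0)]
0.5 [np.float64(82.0), np.float64(84.0), np.float64(147.0)]
0.6 [np.float64(84.0), np.float64(84.0), np.float64(151.0)]
0.7 [np.float64(84.0), np.float64(82.0), np.float64(45.0)]
0.8 [np.float64(84.0), np.float64(84.0), np.float64(85.0)]
0.9 [np.float64
[... 1234 characters left out ...]
4(144.0), np.float64(142.0), np.float64(142.0)]
side [[0, 0, 24, 48, 582], [94, 0, 302, 269, 24196], [0, 13, 89, 235, 7285], [263, 142, 6, 11, 53], [315, 142, 13, 18, 145], [268, 152, 21, 25, 277], [326, 158, 6, 14, 59], [333, 161, 6, 8, 32], [113, 178, 11, 8, 54], [115, 183, 30, 46, 782], [117, 196, 4, 13, 32], [61, 202, 26, 21, 280], [362, 225, 11, 5, 27]]
scene [[148, 0, 41, 69, 1828], [171, 0, 95, 149, 8609], [320, 0, 36, 60, 1271], [188, 18, 17, 11, 52], [142, 70, 9, 9, 59], [156, 77, 10, 12, 70], [144, 90, 18, 14, 197], [323, 138, 6, 12, 56], [203, 141, 23, 20, 208], [198, 147, 57, 69, 2038], [383, 146, 8, 14, 92], [346, 148, 7, 14, 79], [324, 152, 46, 49, 1253], [390, 164, 9, 13, 77]]
```

```bash
python3 -c "
from station import order
print(order.sign_off())"
```

```text
the job is handed in; nothing more can be done
None
```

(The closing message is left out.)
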